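# Clip the lockout snap hook onto the isolator's eye

### The job

Lock out the machine: slide the isolator's red cover all the way off the tall steel U-eye, then take the red-gripped snap hook out of its blue stand and press its sprung gate onto the eye's top bar, working it gently by feel, until the bar is inside the hook and the gate has snapped shut behind it. Let the hook hang from the eye on its own with the cover left off, and do not force hook or eye (keep well under 20 N between them) or disturb the other things on the bench.

Things in the scene. Friction and masses are not known exactly. Their poses are not given: they have to be found in the camera images.
- isolator: isolator fixed to the bench; place and yaw vary. Origin on the bench under the middle of the eye's slot, z up (mm from here). Yellow base plate x -70..140, y -110..50, 20 high. Grey switch box x 65..125, y -125..55, top 121. Steel U-eye of 6 mm rod astride the x axis: legs at y -24 and 24, level top bar along y; free between the legs down to z 32
- eye_slot (a point): nominal middle of the U-eye's top bar: isolator x 0, y 0, z 160 (bar centre line), isolator axes. NOT EXACT: the eye's foot is clamped in a slot along isolator x, so the real bar stands anywhere from -15 to +15 mm in x from here (y, z exact); not measured, to be seen or felt. Under 80 N it does not shift
- shutter (a joint): slide of the red cover, m: 0 = over the bar, 0.075 = end stop, fully off; moves along isolator -y against 3 N friction and stays where left. Its roof is 6 mm thick, top at z 174, x -25..88, 44 wide in y (about y 0 at joint 0), carried at x 82..110 by the switch box
- tab (a point): top centre of the red cover's grip tab, an upright plate 44 mm along isolator x, 8 mm thick along y, 30 mm tall above the roof (z 174..204). Moves with the cover; isolator axes. At joint 0: isolator x 0, y -12
- stand: blue stand, fixed; place and yaw vary: base 110 x 70 x 10 mm and two walls x -30..50, up to z 42, 9.6 mm apart in y, between which the hook stands upright. Origin under its centre
- hook: snap hook, 0.15 to 0.24 kg: flat loop of 8 mm steel rod in its x-z plane. Origin at its lowest edge, z up as it stands, x towards the nose (mm): spine underside z 36; back arm inner side x -30; nose arm inner side x 35. From the back arm a brass swivel and yellow tag reach to x -82 (z 6..40). It stands with its x along the stand's x
- lip (a point): rounded end of the hook's lower lip, which curls back from the nose arm: hook x 21, z 4; the lip is 8 mm thick, top z 8. The bar (centre) must enter behind it, at hook x below 18. Hook axes
- grip (a point): top centre of the hook's red grip block: hook x 8, y 0, z 72. Block x -14..30, y -7..7 (14 mm wide), z 38..72, on top of the spine. Hook axes
- gate (a joint): hook's brass gate (6 mm rod, hinge at hook x -34, z 11, tip at x 24 above the lip), rad: 0 shut, opens only inward, to 0.8. Spring 0.06 N m + 0.2 N m/rad (2 to 11 N at the bar). A straight press hardly ever passes: push the bar in to hook z 15..20 at x below 16, then slide the bar over the lip to the nose; near x 29 the gate frees and snaps shut; bar stops at x 32
- disc_red: bystander: red flap disc, 115 mm across, 14 mm thick, lying flat; origin under its centre
- disc_brown: bystander: brown grinding disc, 115 mm across, 14 mm thick, lying flat; origin under its centre
- bracket: bystander: folded sheet aluminium bracket 120 x 90 x 73 mm; origin under its centre
- spanner: bystander: steel wrench, 170 mm long, lying flat
- brush: bystander: hand brush lying flat
- tray: bystander: empty blue parts tray 130 x 100 x 35 mm, heavy; origin under its centre
There are look-alikes about, which are no part of the job. Leave any purple look-alike of the hook alone.

How it is judged (in metres and radians):
On the way, in this order (a step that is already met when the one before it is completed fails the run):
1. the red cover is slid fully off the eye (value of joint shutter above 0.065 m), for 0.2 s.
2. the gate is pressed open by the eye's bar (value of joint gate above 0.15 rad and contact force between hook and isolator above 0.5 N), for 0.05 s.
At the end, for the whole second after the job is handed in: The eye's bar is inside the hook's closed loop with the gate shut (under 0.08 rad), the hook hangs nearly still (under 0.15 m/s) on the eye, and the cover is at least 65 mm off (x of bail_c0 in the frame of hook between -0.03 and 0.038 m and y of bail_c0 in the frame of hook between -0.022 and 0.022 m and z of bail_c0 in the frame of hook between 0.0145 and 0.038 m and value of joint gate below 0.08 rad and value of joint shutter above 0.065 m and contact force between hook and isolator above 0.4 N and linear speed of hook below 0.15 m/s); the robot touches nothing.
It fails at once if while the gripper holds it, the hook presses on the isolator (eye included) with more than 20 N (contact force between hook and isolator above 20 N and contact force between the fingers and hook above 1 N).
It fails at once if a bystander (disc, bracket, wrench, brush or tray) is moved by more than 30 mm (distance of any of disc_red, disc_brown, bracket, spanner, brush, tray from where it was at the start of the episode above 0.03 m).
It also fails if it takes over 58 s, if anything falls off the work surface, if the arm or the gripper's body presses on something with over 40 N, if the wrist force passes 120 N, or if a joint passes its speed limit or range.

### The arm

A 7-joint arm with a two-finger parallel gripper is mounted at the origin on the work surface. World frame = base frame: x ahead of the robot, y to its left, z up, the work surface at z = 0. Lengths are in m, angles in degrees, forces in N, time in s.
With the tool pointing down it reaches from about 0.375 to 0.925 m from the base axis. Payload 3.1 kg.
Tool frame: the origin (TCP) lies between the finger pads; the fingertips stand 17 mm ahead of it and the grasp point (between the pads) lies 2 mm behind it; z points along the fingers, y is the line along which they close (so a half turn about z gives the same grasp; the last joint's range is limited). The gripper opens to 85 mm and grips with 20 to 120 N. Pads are 22 mm wide; open, the fingers measure 114 mm over their backs; the gripper's body (76 mm by 85 mm) begins 54 mm behind the grasp point. The pads swing forward as they close: fully open they stand 13 mm farther back than shut.
Start: joints at [-72.582, 21.939, 2.515, 91.553, -1.026, 66.532, -2.859], TCP at [0.254, 0.598, 0.248] pointing down, gripper open.
Joint ranges: [-149.38, 149.38], [-23.57, 123.04], [-84.95, 90], [0, 143.3], [-89.99, 269.99], [3.08, 112.72], [-163.45, 163.45]. Speed limits (degrees/s): [159.86, 159.86, 180, 180, 180, 180, 180].

### API

Orientations are given as a 3x3 rotation matrix whose columns are the frame's x, y, z axes.
In Python, from plant import ctrl, eyes, regions_of gives the robot as it stands.
- The arm moves only by the tool jog_arm, never from a script. Its argument "increments" is a list of rows, each an object with "hand": the closure, from -1 (fully open) to 1 (shut), so that 0 is half open; "translation": the shift along the world's x, y, z in mm, a list of three; "rot": the turn, a rotation vector about the world's x, y, z in rad, a list of three. A call has 1 to 10 rows; each row is the pose to reach, as a shift and turn from the pose commanded when the call began; what a row does not reach only later rows make up. A row lasts 1/12 s, in which the tool goes at most 41.7 mm and 7.16 degrees, less where a joint would pass 70% of its speed; a pose out of reach is approached as far as the arm can. A call with a gripper value outside its range is refused whole. The fingers move at their own pace and stop on an object; "grip_force" is the grip in N (left out, the last holds). Time passes only in rows, so rows that repeat a pose let the fingers close. It gives the time, the measured TCP pose, the force, the opening and the grip force at its end, in the units of the state.
- ctrl.get_state(): the state, without advancing time (a new reading comes with each control period).
- eyes.snapshot(name): name is "scene" or "top" or "wrist"; returns the picture (400x640x3 uint8, red, green, blue); there is no depth.
- eyes.camera_info(name): a dict with "fx", "fy", "cx", "cy" (pixels), "k1" (the pictures are not rectified: a ray, as slopes to the right and down, at radius r is drawn at 1 + k1 r^2 times it, then the intrinsics apply), "view" (4x4, takes a point from world to camera coordinates); the wrist camera has in their place "T_tool_cam" (4x4, takes a point from camera to tool coordinates, whose origin is the TCP and whose axes are the flange's). Camera axes: x right, y down, z forward; pixel columns grow to the right and rows downward; lengths in m; the calibration is good to about 2 mm. A picture is of the moment at which its call begins: read the wrist's pose just before it. camera_info takes no time and is no camera call.
- ctrl.job_done(): hands the job in; it is judged then, once.
Trained networks look in the newest picture that a camera, given by its name, has taken for a name from the list of things; names that differ only in an ending like _2 or _b are one class to them, and where a whole thing is asked for, a point or a joint stands for the part that bears it (a point fixed in the world has none). Each returns a list of dicts, best first, with "confidence" (0 to 1); they miss things now and then, are a little off and sometimes report something else, mostly with a low value. They report only what shows in the picture. A call takes as long as a camera call. They do not tell look-alikes from the thing itself.
- regions_of(camera, name): "mask" (400x640 bool, what is visible of it) and "extent" ([left, top, right, bottom] in pixels, round what is visible of it).
The state is a dict: "time": time; "joint_positions": joint angles; "joint_vel": joint speeds; "joint_efforts": joint torques, N m; "tcp_pos": TCP position; "orientation": TCP orientation; "wrist_force": force on the tool from outside, world axes, zero at the start; "wrist_torque": the same for the moment, N m; "grip_width": finger opening in m; "grasp_force": force on a finger pad.
Only numpy, scipy, OpenCV 4.12 (cv2) and the standard library are available. Lean on these libraries where they do the work, as an engineer would, in place of code of your own. Each camera call takes 0.05 s, during which the arm holds its last target. There are 200 camera calls.

## Working session

There is one attempt and no reset: what is moved stays moved. The work goes in short steps, Python scripts to look and compute and a tool call to move; the robot and the scene stay as the last step left them, time stands still between calls to the robot, and variables do not carry over. Pictures are saved under pics/ and viewed, at most 12 in all, crops included, and the job is handed in when it is done.

Besides the shell and the picture viewer there is one more tool, called after "Call:" as a command line: name --argument value ..., lists and objects as JSON in quotes. jog_arm: Moves the arm, as the interface text tells. Its arguments: {"type":"object","properties":{"increments":{"type":"array"},"grip_force":{"type":"number"}},"required":["increments"]}

```bash
mkdir -p pics; ls; python3 - <<'E'
from plant import ctrl, eyes, regions_of
import cv2, numpy as np
s=ctrl.get_state(); print(s['time'],s['tcp_pos'],s['orientation'],s['grip_width'],s['wrist_force'])
a=[]
for c in ['scene','top']:
    im=eyes.snapshot(c); cv2.imwrite(f'pics/{c}0.png',im[:,:,::-1])
    print(c,eyes.camera_info(c))
    for n in ['isolator','shutter','stand','hook','tab','grip','disc_red','bracket','tray']:
        r=regions_of(c,n); print(n,[(round(d['confidence'],2),list(map(int,d['extent'])),int(d['mask'].sum())) for d in r[:3]])
print(eyes.camera_info('wrist')); print(ctrl.get_state()['time'])
E
```

```text
pics
0.0 [0.25382543 0.59740692 0.24686517] [[-9.20404619e-01  3.90966124e-01 -9.10039734e-04]
 [ 3.90967158e-01  9.20401243e-01 -2.49671897e-03]
 [-1.38530837e-04 -2.65378732e-03 -9.99996469e-01]] 0.08554208426076303 [-0.54552872 -0.06334872  0.25358885]
scene {'fx': 375.5629813732993, 'fy': 375.5629813732993, 'cx': 312.39910250690895, 'cy': 198.07621347410125, 'k1': 0.025258065530829345, 'view': array([[ 0.48417822,  0.87479632,  0.01740228, -0.28693112],
       [ 0.56740769, -0.29878196, -0.76731861, -0.20007469],
       [-0.66604802,  0.38139315, -0.64102988,  1.35052079],
       [ 0.        ,  0.        ,  0.        ,  1.        ]])}
isolator [(0.73, [269, 174, 374, 283], 5829)]
shutter [(0.67, [302, 171, 340, 231], 1157)]
stand [(0.62, [344, 179, 383, 207], 631)]
hook [(0.74, [377, 147, 412, 176], 320), (0.69, [352, 168, 374, 189], 248), (0.64, [271, 169, 309, 199], 374)]
tab [(0.81, [301, 169, 345, 232], 1202), (0.72, [272, 285, 329, 361], 2691)]
grip [(0.97, [265, 175, 306, 200], 348), (0.73, [378, 142, 408, 178], 233), (0.52, [352, 168, 372, 189], 271)]
disc_red [(0.85, [370
[... 924 characters left out ...]
74)]
disc_red [(0.97, [228, 153, 272, 194], 1337), (0.67, [279, 152, 369, 233], 5226)]
bracket [(0.66, [361, 101, 401, 153], 1415), (0.62, [408, 160, 447, 204], 1315)]
tray [(0.98, [419, 202, 463, 255], 1857)]
{'fx': 360.5247639575721, 'fy': 360.5247639575721, 'cx': 320.11952925920843, 'cy': 199.27904699843563, 'k1': -0.02828726708625112, 'T_tool_cam': array([[-1.68117446e-03, -9.66195214e-01, -2.57806095e-01,
         6.52586999e-02],
       [ 9.99998432e-01, -1.76789472e-03,  1.04573156e-04,
         7.16304423e-04],
       [-5.56812118e-04, -2.57805515e-01,  9.66196671e-01,
        -1.24957407e-01],
       [ 0.00000000e+00,  0.00000000e+00,  0.00000000e+00,
         1.00000000e+00]])}
1.0
```

```bash
python3 - <<'E'
import cv2
a=cv2.imread('pics/top0.png')[90:310,160:480]; cv2.imwrite('pics/t1.png',cv2.resize(a,None,fx=2.5,fy=2.5,interpolation=cv2.INTER_CUBIC))
a=cv2.imread('pics/scene0.png')[130:370,140:440]; cv2.imwrite('pics/s1.png',cv2.resize(a,None,fx=2.5,fy=2.5,interpolation=cv2.INTER_CUBIC))
E
```

```text
(no output)
```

View pics/t1.png

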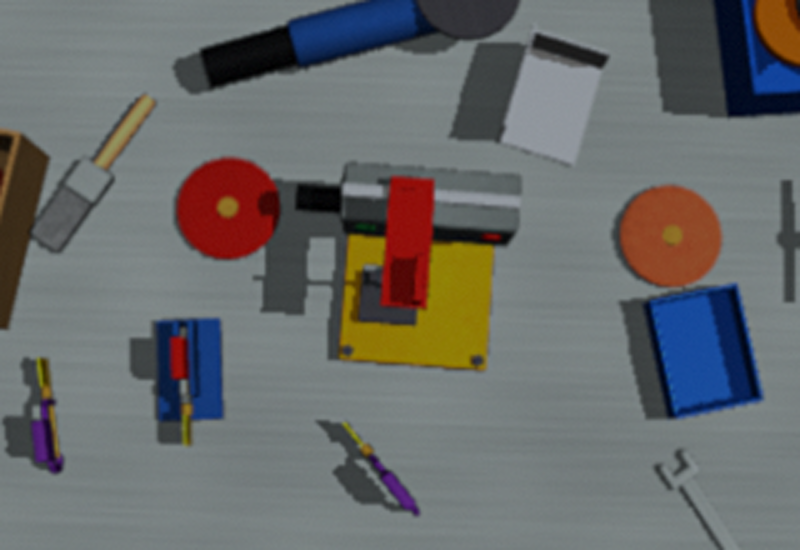

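View pics/s1.png

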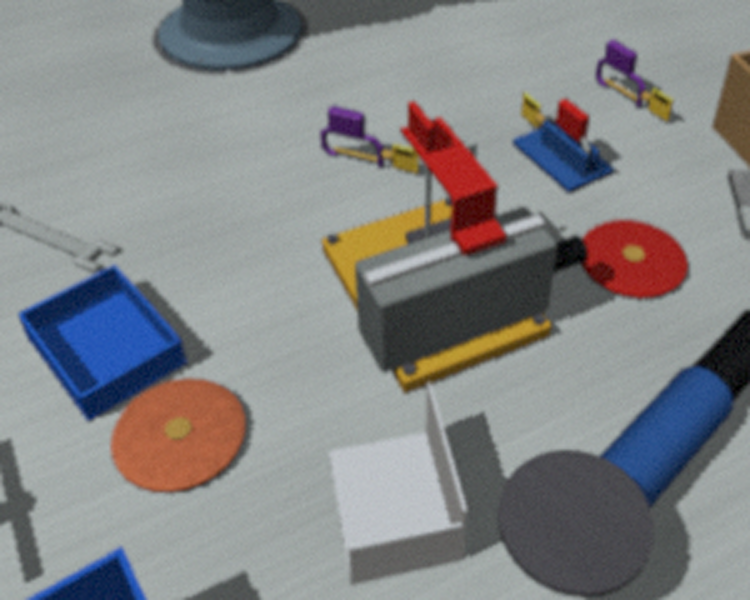

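The top view (2.5x crop) shows the isolator in the middle: base plate's front corners at (340,358) and (486,371), red cover at (382..434, 177..308). The real hook stands in the blue stand with its red grip at (178,357) and tag at (187,425). Two purple look-alikes are at the left and bottom.

```bash
cat > h.py <<'E'
import numpy as np, cv2
from plant import ctrl, eyes, regions_of
from scipy.optimize import least_squares
def cam(c):
    i=eyes.camera_info(c)
    if c=='wrist':
        s=ctrl.get_state(); T=np.eye(4); T[:3,:3]=s['orientation']; T[:3,3]=s['tcp_pos']
        i['view']=np.linalg.inv(T@i['T_tool_cam'])
    return i
def proj(i,P):
    P=np.atleast_2d(P); p=P@i['view'][:3,:3].T+i['view'][:3,3]
    s=p[:,:2]/p[:,2:]; s=s*(1+i['k1']*(s**2).sum(1,keepdims=True))
    return s*[i['fx'],i['fy']]+[i['cx'],i['cy']]
def unproj(i,uv,z):
    d=(np.array(uv,float)-[i['cx'],i['cy']])/[i['fx'],i['fy']]; s=d.copy()
    for _ in range(20): s=d/(1+i['k1']*(s**2).sum())
    R=i['view'][:3,:3]; o=-R.T@i['view'][:3,3]; r=R.T@np.append(s,1)
    return o+r*(z-o[2])/r[2]
def place(x,L):  # x=[X,Y,yaw rad]
    c,s=np.cos(x[2]),np.sin(x[2]); L=np.atleast_2d(L)
    return np.c_[x[0]+c*L[:,0]-s*L[:,1], x[1]+s*L[:,0]+c*L[:,1], L[:,2]]
def fit(obs,x0):  # obs: list of (cam, local pts, pixels)
    f=lambda x: np.concatenate([(proj(i,place(x,L))-uv).ravel() for i,L,uv in obs])
    r=least_squares(f,x0,loss='soft_l1'); return r.x, f(r.x)
E
python3 - <<'E'
from h import *
t=cam('top'); s=cam('scene')
T=lambda a: np.array(a)/2.5+[160,90]
S=lambda a: np.array(a)/2.5+[140,130]
L=np.array([[-70,50,20],[-70,-110,20],[-25,22,174],[-25,-22,174],[88,22,174],[88,-22,174]])/1e3
uv=T([[340,358],[486,371],[382,303],[428,308],[390,177],[434,180]])
Ls=np.array([[-70,50,20],[140,50,20],[140,-110,20]])/1e3
x,r=fit([(t,L,uv)],[.6,0,-.08]); print(x,r.round(1))
st=np.array([[55,35,10],[55,-35,10],[-55,-35,10],[-55,35,10]])/1e3
xs,r=fit([(t,st,T([[157,320],[220,318],[223,418],[160,420]]))],[.5,.2,0]); print(xs,r.round(1))
print('tab',place(x,[0,-.012,.2]),'eye',place(x,[0,0,.16]), 'deg',np.degrees([x[2],xs[2]]))
print('grip',unproj(t,T([178,357]),.078))
print('scene: tab', (proj(s,place(x,[0,-.012,.204]))-[140,130])*2.5,'grip',(proj(s,place(xs,[.008,0,.082]))-[140,130])*2.5)
E
```

```text
[ 0.54548216  0.02656617 -0.07922861] [ 2.8 -1.   3.8  0.1 -2.2 -0.9 -2.  -0.9 -0.3  2.9  0.4  3.6]
[0.46079784 0.25166619 0.07244987] [-0.1 -0.2  0.2 -0.5  0.2  0.2 -0.4  0.4]
tab [[0.54453241 0.01460382 0.2       ]] eye [[0.54548216 0.02656617 0.16      ]] deg [-4.53946478  4.15107167]
grip [0.46924995 0.25307052 0.078     ]
scene: tab [[423.4271556  113.58846684]] grip [[571.79133183 107.34163653]]
```

```bash
python3 - <<'E'
from h import *
t=cam('top'); s=cam('scene')
T=lambda a: np.array(a)/2.5+[160,90]
S=lambda a: np.array(a)/2.5+[140,130]
L=np.array([[-70,50,20],[-70,-110,20],[110,22,121+6],[110,-22,127]])/1e3
uv=T([[340,358],[486,371],[390,177],[434,180]])
Ls=np.array([[140,-110,20],[140,50,20],[-70,-110,20]])/1e3
us=S([[402,382],[552,322],[325,238]])
for o in ([(t,L[:2],uv[:2])],[(t,L[:2],uv[:2]),(s,Ls,us)],[(t,L,uv)]):
    x,r=fit(o,[.6,0,-.08]); print(x,r.round(1),place(x,[0,-.012,.2]))
    print(((proj(t,place(x,np.array([[-25,22,174],[-25,-22,174],[0,-12,204]])/1e3))-[160,90])*2.5).round())
E
```

```text
[ 0.54356173  0.03652821 -0.0613419 ] [-0.6 -0.   0.6  0. ] [[0.54282609 0.02455078 0.2       ]]
[[366. 303.]
 [413. 307.]
 [405. 276.]]
[ 0.54355046  0.03887969 -0.0459666 ] [-1.1  0.3  0.1 -0.6  0.2 -0.1  0.   0.7 -2.3 -0.6] [[0.54299906 0.02689236 0.2       ]]
[[364. 303.]
 [411. 307.]
 [403. 276.]]
[ 0.54270186  0.03185578 -0.10774523] [ 0.1 -0.7  0.9  2.2 -0.3 -0.8 -0.4  0.3] [[0.54141142 0.01992537 0.2       ]]
[[370. 303.]
 [416. 309.]
 [410. 278.]]
```

Call:
jog_arm --increments '[{"hand": -1, "translation": [100, -200, 90], "rot": [0, 0, 0.3]}, {"hand": -1, "translation": [289, -583, 90], "rot": [0, 0, 0.35]}, {"hand": -1, "translation": [289, -583, 90], "rot": [0, 0, 0.35]}, {"hand": -1, "translation": [289, -583, 90], "rot": [0, 0, 0.35]}, {"hand": -1, "translation": [289, -583, 90], "rot": [0, 0, 0.35]}, {"hand": -1, "translation": [289, -583, 90], "rot": [0, 0, 0.35]}, {"hand": -1, "translation": [289, -583, 90], "rot": [0, 0, 0.35]}, {"hand": -1, "translation": [289, -583, 90], "rot": [0, 0, 0.35]}, {"hand": -1, "translation": [289, -583, 90], "rot": [0, 0, 0.35]}, {"hand": -1, "translation": [289, -583, 90], "rot": [0, 0, 0.35]}]'

```text
time: 1.83
tcp_pos: [0.4373, 0.2281, 0.3097]
orientation: [[-0.999, 0.052, 0.001], [0.052, 0.999, 0.001], [-0.001, 0.001, -1.0]]
wrist_force: [-0.3, 0.1, -0.7]
grip_width: 0.0854
grasp_force: 0.0
```

Call:
jog_arm --increments '[{"hand": -1, "translation": [106, -214, 30], "rot": [0, 0, 0]}, {"hand": -1, "translation": [106, -214, 30], "rot": [0, 0, 0]}, {"hand": -1, "translation": [106, -214, 30], "rot": [0, 0, 0]}, {"hand": -1, "translation": [106, -214, 30], "rot": [0, 0, 0]}, {"hand": -1, "translation": [106, -214, 30], "rot": [0, 0, 0]}, {"hand": -1, "translation": [106, -214, 30], "rot": [0, 0, 0]}, {"hand": -1, "translation": [106, -214, 30], "rot": [0, 0, 0]}, {"hand": -1, "translation": [106, -214, 30], "rot": [0, 0, 0]}]'

```text
time: 2.5
tcp_pos: [0.5434, 0.013, 0.3397]
orientation: [[-0.998, 0.058, 0.001], [0.058, 0.998, -0.0], [-0.001, -0.0, -1.0]]
wrist_force: [1.1, 0.8, -0.5]
grip_width: 0.0859
grasp_force: 0.0
```

```bash
python3 - <<'E'
from h import *
i=cam('wrist'); im=eyes.snapshot('wrist'); cv2.imwrite('pics/w1.png',im[:,:,::-1]); print(ctrl.get_state()['tcp_pos'],ctrl.get_state()['time'])
np.save('w1.npy',i['view'])
E
```

```text
[0.54274737 0.01565821 0.33913529] 2.55
```

View pics/w1.png

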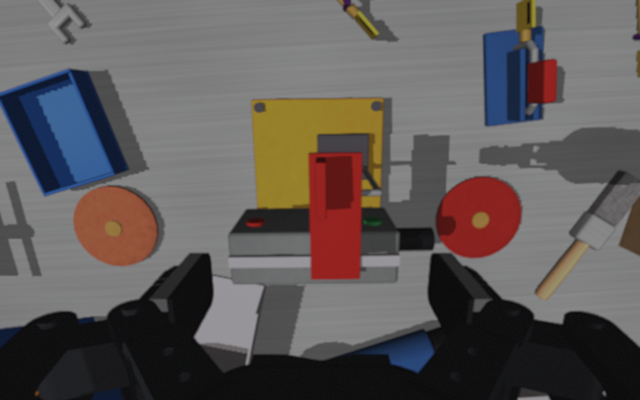

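Wrist view: roof front edge (309..361, 153), tab as a thin plate near (321,187), base plate front corners (253,100) and (382,98), hook's grip at (541,81).

```bash
python3 - <<'E'
from h import *
w=cam('wrist'); w['view']=np.load('w1.npy'); t=cam('top')
L=np.array([[-70,-110,20],[-70,50,20]])/1e3
x,r=fit([(w,L,np.array([[253,100],[382,98]]))],[.54,.03,-.05]); print('iso w',x,r)
T=lambda a: np.array(a)/2.5+[160,90]
x,r=fit([(w,L,np.array([[253,100],[382,98]])),(t,L,T([[486,371],[340,358]]))],[.54,.03,-.05]); print('iso both',x,r.round(1))
for p in ((309,153),(361,153)): print('roof',unproj(w,p,.174))
for p in ((316,157),(326,157),(316,217),(321,187)): print('tab?',unproj(w,p,.204))
print('tab pred',proj(w,place(x,np.array([[-22,-12,204],[22,-12,204]])/1e3)))
E
```

```text
iso w [ 0.5451621   0.04156189 -0.04522789] [-2.64135116  0.05581832  2.61152799  0.02615854]
iso both [ 0.54484196  0.03921187 -0.04693291] [-4.5 -0.3  0.7 -0.1 -0.  -1.  -1.2 -0.3]
roof [0.51712249 0.006327   0.174     ]
roof [0.51961837 0.04823205 0.174     ]
tab? [0.51633225 0.01235906 0.204     ]
tab? [0.51676585 0.01960369 0.204     ]
tab? [0.56192715 0.00949715 0.204     ]
tab? [0.53885231 0.01466119 0.204     ]
tab pred [[338.26827138 163.84162436]
 [338.25748782 221.15837327]]
```

Call:
jog_arm --increments '[{"hand": -1, "translation": [0, 1, -143], "rot": [0, 0, 0.01]}, {"hand": -1, "translation": [0, 1, -143], "rot": [0, 0, 0.01]}, {"hand": -1, "translation": [0, 1, -143], "rot": [0, 0, 0.01]}, {"hand": -1, "translation": [0, 1, -143], "rot": [0, 0, 0.01]}, {"hand": 1, "translation": [0, 1, -143], "rot": [0, 0, 0.01]}, {"hand": 1, "translation": [0, 1, -143], "rot": [0, 0, 0.01]}, {"hand": 1, "translation": [0, 1, -143], "rot": [0, 0, 0.01]}, {"hand": 1, "translation": [0, 1, -143], "rot": [0, 0, 0.01]}, {"hand": 1, "translation": [0, 1, -143], "rot": [0, 0, 0.01]}, {"hand": 1, "translation": [0, 1, -143], "rot": [0, 0, 0.01]}]' --grip_force 40

```text
time: 3.38
tcp_pos: [0.5441, 0.0168, 0.198]
orientation: [[-0.999, 0.041, 0.004], [0.041, 0.999, -0.0], [-0.004, 0.0, -1.0]]
wrist_force: [-0.6, -2.6, 1.8]
grip_width: 0.0126
grasp_force: 1.4
```

Call:
jog_arm --increments '[{"hand": 1, "translation": [0, 0, 0], "rot": [0, 0, 0]}, {"hand": 1, "translation": [0, 0, 0], "rot": [0, 0, 0]}, {"hand": 1, "translation": [-1, -20, 0], "rot": [0, 0, 0]}, {"hand": 1, "translation": [-2, -40, 0], "rot": [0, 0, 0]}, {"hand": 1, "translation": [-3, -55, 0], "rot": [0, 0, 0]}, {"hand": 1, "translation": [-3, -60, 0], "rot": [0, 0, 0]}, {"hand": 1, "translation": [-3, -60, 0], "rot": [0, 0, 0]}]'

```text
time: 3.97
tcp_pos: [0.5413, -0.0442, 0.198]
orientation: [[-0.999, 0.044, 0.004], [0.044, 0.999, 0.0], [-0.004, 0.0, -1.0]]
wrist_force: [-0.7, -1.3, 6.4]
grip_width: 0.007
grasp_force: 41.7
```

Call:
jog_arm --increments '[{"hand": 1, "translation": [0, -4, 0], "rot": [0, 0, 0]}, {"hand": 1, "translation": [0, -6, 0], "rot": [0, 0, 0]}, {"hand": 1, "translation": [0, -8, 0], "rot": [0, 0, 0]}, {"hand": 1, "translation": [0, -8, 0], "rot": [0, 0, 0]}]'

```text
time: 4.3
tcp_pos: [0.5411, -0.0475, 0.198]
orientation: [[-0.999, 0.041, 0.002], [0.041, 0.999, 0.005], [-0.002, 0.005, -1.0]]
wrist_force: [-1.8, 3.3, 9.1]
grip_width: 0.0073
grasp_force: 42.1
```

Call:
jog_arm --increments '[{"hand": -1, "translation": [0, 4, 0], "rot": [0, 0, 0]}, {"hand": -1, "translation": [0, 4, 0], "rot": [0, 0, 0]}, {"hand": -1, "translation": [0, 4, 0], "rot": [0, 0, 0]}, {"hand": -1, "translation": [0, 4, 40], "rot": [0, 0, 0]}, {"hand": -1, "translation": [0, 60, 80], "rot": [0, 0, 0]}, {"hand": -1, "translation": [0, 92, 100], "rot": [0, 0, 0]}, {"hand": -1, "translation": [0, 92, 100], "rot": [0, 0, 0]}, {"hand": -1, "translation": [0, 92, 100], "rot": [0, 0, 0]}, {"hand": -1, "translation": [0, 92, 100], "rot": [0, 0, 0]}]'

```text
time: 5.05
tcp_pos: [0.5399, 0.0425, 0.2965]
orientation: [[-0.999, 0.038, 0.001], [0.038, 0.999, -0.0], [-0.001, -0.0, -1.0]]
wrist_force: [-0.9, -1.1, -0.2]
grip_width: 0.0852
grasp_force: 0.0
```

```bash
python3 - <<'E'
from h import *
i=cam('wrist'); im=eyes.snapshot('wrist'); print(ctrl.get_state()['tcp_pos'],ctrl.get_state()['time'])
np.save('w2.npy',i['view'])
a=im[40:340,160:560]; cv2.imwrite('pics/w2.png',cv2.resize(a,None,fx=2,fy=2,interpolation=cv2.INTER_CUBIC)[:,:,::-1])
E
```

```text
[0.53928271 0.04050077 0.29543673] 5.1
```

View pics/w2.png

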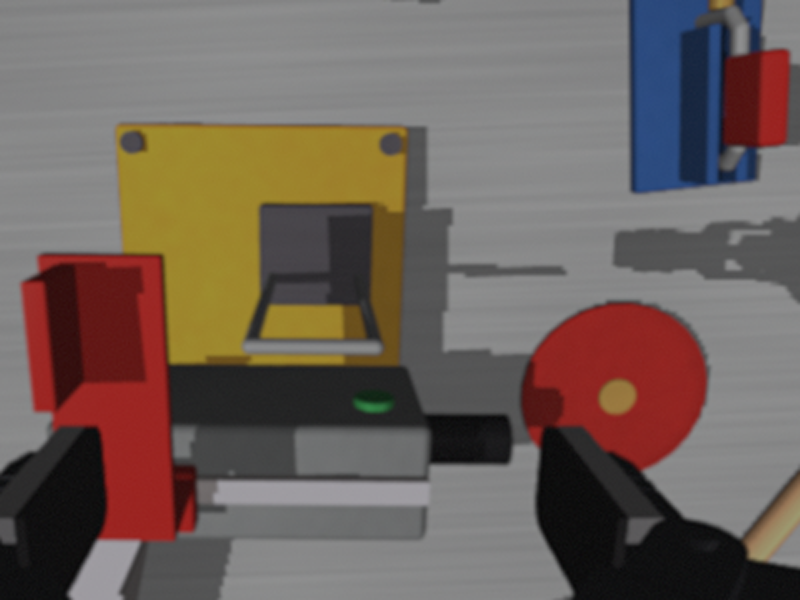

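The cover is off to the left (roof x 38..165) and the bare bar shows from (244,346) to (382,348) in the 2x crop; base plate corners are at (117,126) and (407,127).

```bash
python3 - <<'E'
from h import *
w=cam('wrist'); w['view']=np.load('w2.npy'); t=cam('top')
W=lambda a: np.array(a)/2+[160,40]
a,b=unproj(w,W([246,346]),.16),unproj(w,W([381,348]),.16); print('bar',a,b,(a+b)/2,'yaw',np.degrees(np.arctan2(-(b-a)[0],(b-a)[1])),np.linalg.norm(b-a))
a,b=unproj(w,W([117,126]),.02),unproj(w,W([407,127]),.02); print('plate yaw',np.degrees(np.arctan2(-(b-a)[0],(b-a)[1])),np.linalg.norm(b-a))
y=np.arctan2(-(b-a)[0],(b-a)[1]); c=(a+b)/2; print('iso', c[0]+.07*np.cos(y)-(.03)*np.sin(y), c[1]+.07*np.sin(y)+.03*np.cos(y))
a,b=unproj(w,W([38,255]),.174),unproj(w,W([162,257]),.174); print('roof',a,b)
for n in ('hook','grip'):
  for c in ('top',):
    eyes.snapshot(c)
    for d in regions_of(c,n)[:3]:
        v,u=np.nonzero(d['mask']); print(n,c,d['confidence'],d['extent'],u.mean(),v.mean())
im=eyes.snapshot('top').astype(int); m=(im[...,0]>110)&(im[...,1]<60)&(im[...,2]<60); 
m[:, :215]=0; m[:,250:]=0; m[:210]=0
r=cv2.minAreaRect(np.argwhere(m)[:,::-1].astype(np.float32)); print('red',r,m.sum()); 
v,u=np.nonzero(m); print('grip top',unproj(t,(u.mean(),v.mean()),.075))
E
```

```text
bar [0.55455644 0.01444894 0.16      ] [0.55740046 0.06559069 0.16      ] [0.55597845 0.04001982 0.16      ] yaw -3.182974003806219 0.05122075859992568
plate yaw -2.5485930787886084 0.15650756368520324
iso 0.5452332450446473 0.041266764359393346
roof [ 0.51431708 -0.05420035  0.174     ] [ 0.51682095 -0.01093744  0.174     ]
hook top 0.6 [175.8, 233.8, 185.1, 280.9] 178.32692307692307 259.5
grip top 0.85 [172.5, 233.0, 185.1, 278.8] 178.22188449848025 259.33130699088144
grip top 0.81 [226.9, 220.4, 234.5, 264.5] 232.21818181818182 240.7
red ((230.5, 232.5), (15.0, 5.0), 90.0) 80
grip top [0.47013855 0.25431986 0.075     ]
```

Call:
jog_arm --increments '[{"hand": -1, "translation": [-71, 213, -45], "rot": [0, 0, 0.11]}, {"hand": -1, "translation": [-71, 213, -45], "rot": [0, 0, 0.11]}, {"hand": -1, "translation": [-71, 213, -45], "rot": [0, 0, 0.11]}, {"hand": -1, "translation": [-71, 213, -45], "rot": [0, 0, 0.11]}, {"hand": -1, "translation": [-71, 213, -45], "rot": [0, 0, 0.11]}, {"hand": -1, "translation": [-71, 213, -45], "rot": [0, 0, 0.11]}, {"hand": -1, "translation": [-71, 213, -45], "rot": [0, 0, 0.11]}]'

```text
time: 5.93
tcp_pos: [0.4648, 0.2601, 0.2491]
orientation: [[-0.997, -0.078, -0.004], [-0.078, 0.997, 0.001], [0.004, 0.001, -1.0]]
wrist_force: [-0.7, 0.6, -0.2]
grip_width: 0.0856
grasp_force: 0.0
```

```bash
python3 - <<'E'
from h import *
i=cam('wrist'); im=eyes.snapshot('wrist'); print(ctrl.get_state()['tcp_pos'],ctrl.get_state()['time'])
np.save('w3.npy',i['view'])
a=im[20:320,120:520]; cv2.imwrite('pics/w3.png',cv2.resize(a,None,fx=2,fy=2,interpolation=cv2.INTER_CUBIC)[:,:,::-1])
E
```

```text
[0.46670339 0.25661588 0.24970615] 5.9833
```

View pics/w3.png

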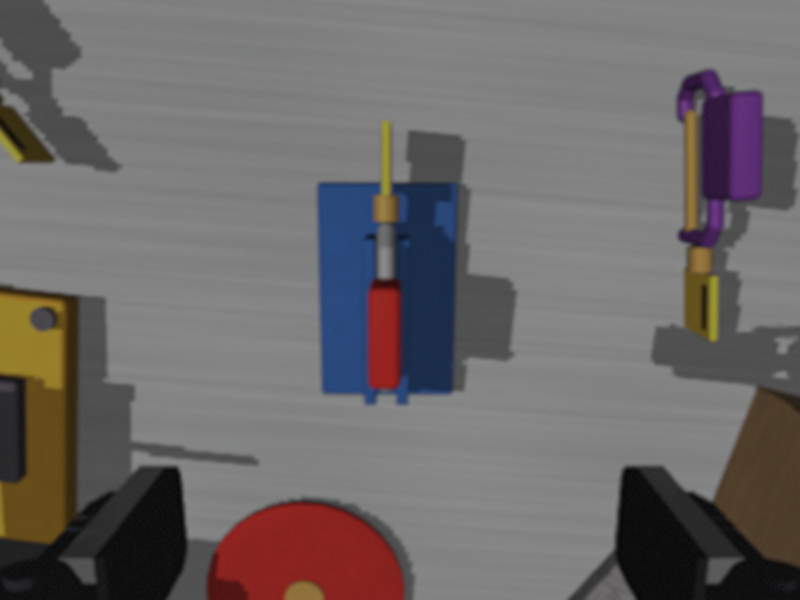

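Wrist view: hook aligned with the tool, grip's top face spans about (369..401, 288..388) in the 2x crop, tag toward the base at (386,125).

```bash
python3 - <<'E'
from h import *
w=cam('wrist'); w['view']=np.load('w3.npy')
W=lambda a: np.array(a)/2+[120,20]
for z in (.075,.082):
  a,b=unproj(w,W([385,288]),z),unproj(w,W([385,388]),z); print(z,a,b,(a+b)/2,np.linalg.norm(b-a),np.degrees(np.arctan2((b-a)[1],(b-a)[0])))
st=np.array([[-55,35,10],[-55,-35,10],[55,35,10],[55,-35,10]])/1e3
print(fit([(w,st,W([[457,183],[319,183],[451,392],[323,393]]))],[.46,.25,.07]))
s=ctrl.get_state(); print(s['tcp_pos'],s['orientation'])
E
```

```text
0.075 [0.44899455 0.25346851 0.075     ] [0.49262984 0.25658583 0.075     ] [0.4708122  0.25502717 0.075     ] 0.04374650448435152 4.086287788190817
0.082 [0.44786143 0.2535195  0.082     ] [0.49047629 0.25656392 0.082     ] [0.46916886 0.25504171 0.082     ] 0.04272347148222768 4.086287788190863
(array([0.46152201, 0.25441579, 0.0710617 ]), array([ 0.90900253, -0.60400839, -1.27958192, -0.99364092,  1.22827925,
        1.64590712, -0.85708796,  0.82259363]))
[0.46670339 0.25661588 0.24970615] [[-9.97242420e-01 -7.41715517e-02 -2.47721418e-03]
 [-7.41689601e-02  9.97245058e-01 -1.12226403e-03]
 [ 2.55362966e-03 -9.35436898e-04 -9.99996302e-01]]
```

Call:
jog_arm --increments '[{"hand": -1, "translation": [3, -2, -100], "rot": [0, 0, 0]}, {"hand": -1, "translation": [3, -2, -150], "rot": [0, 0, 0]}, {"hand": -1, "translation": [3, -2, -183], "rot": [0, 0, 0]}, {"hand": -1, "translation": [3, -2, -183], "rot": [0, 0, 0]}, {"hand": -1, "translation": [3, -2, -183], "rot": [0, 0, 0]}, {"hand": 1, "translation": [3, -2, -183], "rot": [0, 0, 0]}, {"hand": 1, "translation": [3, -2, -183], "rot": [0, 0, 0]}, {"hand": 1, "translation": [3, -2, -183], "rot": [0, 0, 0]}, {"hand": 1, "translation": [3, -2, -183], "rot": [0, 0, 0]}, {"hand": 1, "translation": [3, -2, -183], "rot": [0, 0, 0]}]' --grip_force 70

```text
time: 6.82
tcp_pos: [0.4737, 0.2528, 0.0704]
orientation: [[-0.998, -0.068, 0.004], [-0.068, 0.998, 0.003], [-0.004, 0.002, -1.0]]
wrist_force: [0.0, 0.9, 0.3]
grip_width: 0.0258
grasp_force: 0.0
```

Call:
jog_arm --increments '[{"hand": 1, "translation": [0, 0, 0], "rot": [0, 0, 0]}, {"hand": 1, "translation": [0, 0, 0], "rot": [0, 0, 0]}, {"hand": 1, "translation": [0, 0, 0], "rot": [0, 0, 0]}, {"hand": 1, "translation": [0, 0, 0], "rot": [0, 0, 0]}]'

```text
time: 7.15
tcp_pos: [0.4732, 0.2534, 0.0701]
orientation: [[-0.998, -0.068, 0.003], [-0.068, 0.998, 0.003], [-0.003, 0.002, -1.0]]
wrist_force: [-0.6, 0.3, 6.2]
grip_width: 0.0129
grasp_force: 68.9
```

```bash
python3 - <<'E'
from h import *
s=ctrl.get_state(); print(s['tcp_pos'],s['wrist_force'],s['grip_width'],s['grasp_force'])
eyes.snapshot('top');s=ctrl.get_state(); print(s['tcp_pos'],s['wrist_force'])
E
```

```text
[0.47322237 0.25341424 0.07005269] [-0.57947143  0.2929607   6.21732815] 0.012877744253178723 68.92276167869568
[0.47323132 0.25339169 0.07005428] [-0.89261439  1.14489218  6.70628751]
```

Call:
jog_arm --increments '[{"hand": 1, "translation": [0, 0, 20], "rot": [0, 0, 0]}, {"hand": 1, "translation": [0, 0, 50], "rot": [0, 0, 0]}, {"hand": 1, "translation": [0, 0, 90], "rot": [0, 0, 0]}, {"hand": 1, "translation": [0, 0, 130], "rot": [0, 0, 0]}, {"hand": 1, "translation": [0, 0, 170], "rot": [0, 0, 0]}, {"hand": 1, "translation": [0, 0, 205], "rot": [0, 0, 0]}, {"hand": 1, "translation": [0, 0, 205], "rot": [0, 0, 0]}, {"hand": 1, "translation": [0, 0, 205], "rot": [0, 0, 0]}]'

```text
time: 7.87
tcp_pos: [0.4729, 0.2527, 0.2756]
orientation: [[-0.998, -0.068, 0.004], [-0.068, 0.998, 0.003], [-0.005, 0.003, -1.0]]
wrist_force: [-1.1, -0.0, -2.5]
grip_width: 0.013
grasp_force: 69.2
```

```bash
python3 - <<'E'
from h import *
s=ctrl.get_state(); print(s['tcp_pos'],s['orientation'],s['wrist_force'],s['grip_width'],s['grasp_force'])
im=eyes.snapshot('scene'); cv2.imwrite('pics/sc2.png',im[:,:,::-1])
im2=eyes.snapshot('wrist'); cv2.imwrite('pics/wr4.png',im2[:,:,::-1])
p=proj(cam('scene'),s['tcp_pos'])[0].astype(int);print(p)
a=im[p[1]-30:p[1]+60,p[0]-50:p[0]+50]; a=cv2.resize(a,(400,360),interpolation=cv2.INTER_CUBIC)
b=cv2.resize(im2,(400,250)); b=im2[40:400,120:520]
cv2.imwrite('pics/c4.png',np.hstack([a,b])[:,:,::-1])
E
```

```text
[0.47287217 0.25271874 0.275637  ] [[-0.99765467 -0.06830965  0.00435256]
 [-0.06829522  0.99765942  0.00338299]
 [-0.00457347  0.0030778  -0.99998481]] [-1.07636953 -0.01153951 -2.46740168] 0.012986184107073584 69.20789837837219
[378 111]
```

View pics/c4.png

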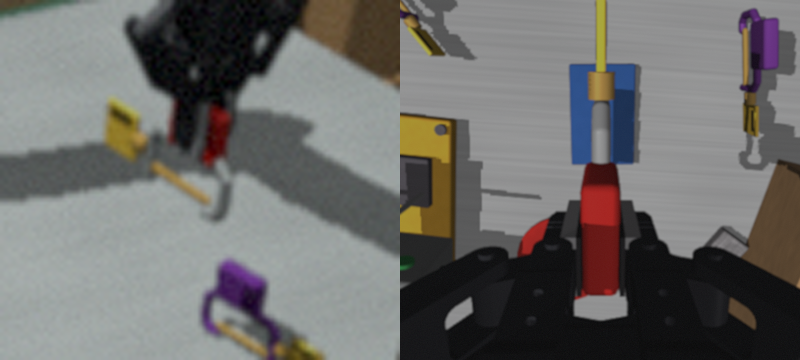

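```bash
python3 - <<'E'
from h import *
im=cv2.imread('pics/wr4.png')
print([tuple(int(k) for k in im[v,320][::-1]) for v in range(196,346,6)])
i=eyes.camera_info('wrist'); i['view']=np.linalg.inv(i['T_tool_cam'])
for z in (-.016,-.012,-.008,-.004,0):
    a,b=unproj(i,(320,262),z),unproj(i,(320,334),z); c=unproj(i,(320,206),z+.034); print(z,a,b,a[0]-b[0],'bottom front',c[0])
g=lambda n:[print(n,d['confidence'],d['extent']) for d in regions_of('wrist',n)[:2]]
g('grip')
E
```

```text
[(147, 147, 147), (140, 137, 138), (58, 15, 13), (60, 16, 14), (62, 17, 16), (121, 26, 24), (166, 38, 35), (167, 40, 36), (168, 41, 37), (166, 39, 36), (167, 40, 36), (168, 40, 36), (104, 22, 20), (105, 25, 23), (105, 25, 23), (105, 25, 24), (105, 25, 23), (105, 26, 24), (105, 25, 23), (105, 26, 23), (105, 25, 24), (105, 24, 22), (105, 25, 23), (94, 38, 37), (147, 147, 147)]
-0.016 [ 0.01449839  0.00063007 -0.016     ] [-0.01285798  0.00058167 -0.016     ] 0.027356370679788536 bottom front 0.023863800734822124
-0.012 [ 0.01264729  0.00062811 -0.012     ] [-0.01571336  0.00057792 -0.012     ] 0.02836064891247219 bottom front 0.02271499228062407
-0.008 [ 0.01079619  0.00062615 -0.008     ] [-0.01856874  0.00057418 -0.008     ] 0.02936492714515585 bottom front 0.021566183826426014
-0.004 [ 0.00894509  0.00062418 -0.004     ] [-0.02142411  0.00057044 -0.004     ] 0.030369205377839506 bottom front 0.02041737537222795
0 [ 7.09399280e-03  6.22216990e-04 -1.38777878e-17] [-2.42794908e-02  5.66701501e-04  1.38777878e-17] 0.031373483610523174 bottom front 0.01926856691802989
grip 0.9 [457.7, 47.8, 501.2, 175.1]
grip 0.74 [299.6, 25.9, 338.5, 332.6]
```

```bash
python3 - <<'E'
from h import *
im=cv2.imread('pics/wr4.png')[:,:,2]; print(im[204:232,320],im[328:340,320])
i=eyes.camera_info('wrist'); i['view']=np.linalg.inv(i['T_tool_cam'])
for z in (-.016,-.012,-.008,-.004,0):
    a,b=unproj(i,(320,226),z),unproj(i,(320,333),z); c=unproj(i,(320,206),z+.034); print(z,a[0],b[0],a[0]-b[0],'bottom front',c[0])
E
```

```text
[ 79  57  57  59  58  58  60  59  61  60  60  60  61  62  60  61  62  61
  64  72  89 106 121 135 144 152 157 162] [105 105 105 105 103  98  94 108 133 145 146 145]
-0.016 0.0269866105130245 -0.01245489468293036 0.03944150519595486 bottom front 0.023862896962933484
-0.012 0.025594010438633838 -0.015295416427281688 0.040889426865915526 bottom front 0.022714095631155826
-0.008 0.024201410364243184 -0.01813593817163299 0.042337348535876174 bottom front 0.02156529429937818
-0.004 0.022808810289852537 -0.02097645991598429 0.04378527020583683 bottom front 0.02041649296760053
0 0.021416210215461882 -0.023816981660335607 0.04523319187579749 bottom front 0.01926769163582287
```

Call:
jog_arm --increments '[{"hand": 1, "translation": [10, -25, 0], "rot": [0, 0, -0.05]}, {"hand": 1, "translation": [24, -60, 0], "rot": [0, 0, -0.12]}, {"hand": 1, "translation": [38, -95, 0], "rot": [0, 0, -0.12]}, {"hand": 1, "translation": [52, -130, 0], "rot": [0, 0, -0.12]}, {"hand": 1, "translation": [66, -165, 0], "rot": [0, 0, -0.12]}, {"hand": 1, "translation": [78, -195, 0], "rot": [0, 0, -0.12]}, {"hand": 1, "translation": [85, -213, 0], "rot": [0, 0, -0.12]}, {"hand": 1, "translation": [85, -213, 0], "rot": [0, 0, -0.12]}, {"hand": 1, "translation": [85, -213, 0], "rot": [0, 0, -0.12]}, {"hand": 1, "translation": [85, -213, 0], "rot": [0, 0, -0.12]}]'

```text
time: 8.85
tcp_pos: [0.5553, 0.0402, 0.271]
orientation: [[-0.999, 0.051, -0.004], [0.051, 0.999, -0.0], [0.004, -0.0, -1.0]]
wrist_force: [-0.3, 0.8, -2.3]
grip_width: 0.0127
grasp_force: 69.2
```

```bash
python3 - <<'E'
from h import *
s=ctrl.get_state(); print(s['tcp_pos'],s['orientation'],s['wrist_force'],s['wrist_torque'])
im=eyes.snapshot('scene')
p=proj(cam('scene'),s['tcp_pos'])[0].astype(int);print(p)
a=im[p[1]-20:p[1]+80,p[0]-60:p[0]+60]; a=cv2.resize(a,None,fx=4,fy=4,interpolation=cv2.INTER_CUBIC)
im=eyes.snapshot('wrist'); b=im[0:400,220:470]
cv2.imwrite('pics/c5.png',np.hstack([a,b])[:,:,::-1])
E
```

```text
[0.55529854 0.04015422 0.27096162] [[-9.98697045e-01  5.08487796e-02 -4.31439198e-03]
 [ 5.08495984e-02  9.98706319e-01 -8.02177018e-05]
 [ 4.30473157e-03 -2.99498281e-04 -9.99990690e-01]] [-0.26297104  0.77923944 -2.34983992] [ 0.07159815 -0.05395288  0.04785579]
[322 150]
```

View pics/c5.png

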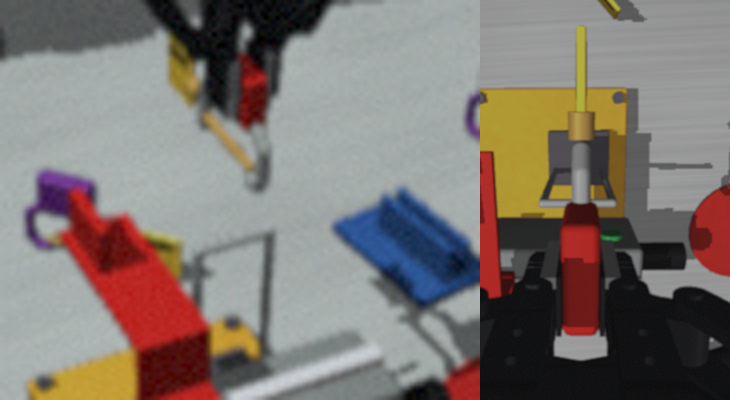

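Call:
jog_arm --increments '[{"hand": 1, "translation": [2, 0, -20], "rot": [0, 0, 0]}, {"hand": 1, "translation": [2, 0, -36], "rot": [0, 0, 0]}, {"hand": 1, "translation": [2, 0, -36], "rot": [0, 0, 0]}, {"hand": 1, "translation": [2, 0, -36], "rot": [0, 0, 0]}]'

```text
time: 9.28
tcp_pos: [0.5574, 0.0406, 0.2359]
orientation: [[-0.999, 0.049, -0.003], [0.049, 0.999, -0.0], [0.003, -0.0, -1.0]]
wrist_force: [0.1, 0.4, -2.3]
grip_width: 0.0129
grasp_force: 69.0
```

```bash
python3 - <<'E'
from h import *
w=cam('wrist'); T=np.eye(4); T[:3,:3]=[[-.9987,.05085,-.0043],[.05085,.9987,-.0001],[.0043,-.0003,-1]]; T[:3,3]=[.5553,.04015,.27096]
w['view']=np.linalg.inv(T@w['T_tool_cam'])
for p in ((283,203),(355,203.5),(319,203)): print(unproj(w,p,.16))
s=ctrl.get_state(); print(s['tcp_pos'],s['orientation'][:,2],s['wrist_force'],s['wrist_torque'])
im=eyes.snapshot('wrist'); w=cam('wrist'); cv2.imwrite('pics/w6.png',im[100:400,170:470,::-1]);np.save('w6.npy',w['view'])
E
```

```text
[0.55414661 0.01566798 0.16      ]
[0.55707237 0.06450526 0.16      ]
[0.55543262 0.04009143 0.16      ]
[0.55736397 0.04060771 0.23591635] [-3.40447684e-03 -3.12039945e-04 -9.99994156e-01] [ 0.13598889  0.41042459 -2.29982185] [ 0.09041835 -0.01130193 -0.01247484]
```

View pics/w6.png

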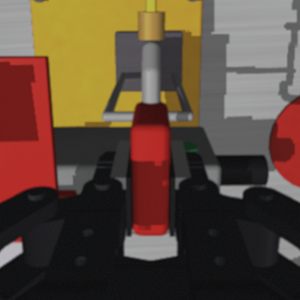

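The bar runs across at row ~117 of the crop, centred under the hook; x matches (0.555). I'll descend by feel.

Call:
jog_arm --increments '[{"hand": 1, "translation": [0, 0, -4], "rot": [0, 0, 0]}, {"hand": 1, "translation": [0, 0, -8], "rot": [0, 0, 0]}, {"hand": 1, "translation": [0, 0, -11], "rot": [0, 0, 0]}, {"hand": 1, "translation": [0, 0, -11], "rot": [0, 0, 0]}]'

```text
time: 9.67
tcp_pos: [0.5583, 0.0391, 0.2257]
orientation: [[-0.999, 0.052, -0.001], [0.052, 0.999, -0.0], [0.001, -0.0, -1.0]]
wrist_force: [-0.2, -0.5, -2.7]
grip_width: 0.013
grasp_force: 69.0
```

Call:
jog_arm --increments '[{"hand": 1, "translation": [0, 0, -3], "rot": [0, 0, 0]}, {"hand": 1, "translation": [0, 0, -3], "rot": [0, 0, 0]}]'

```text
time: 9.83
tcp_pos: [0.5585, 0.0391, 0.2227]
orientation: [[-0.999, 0.052, -0.001], [0.052, 0.999, -0.0], [0.001, -0.0, -1.0]]
wrist_force: [-0.4, 0.1, -2.6]
grip_width: 0.0131
grasp_force: 69.0
```

Call:
jog_arm --increments '[{"hand": 1, "translation": [0, 0, -3], "rot": [0, 0, 0]}, {"hand": 1, "translation": [0, 0, -3], "rot": [0, 0, 0]}]'

```text
time: 10.0
tcp_pos: [0.5584, 0.039, 0.2196]
orientation: [[-0.999, 0.052, -0.001], [0.052, 0.999, -0.0], [0.001, -0.0, -1.0]]
wrist_force: [0.0, -0.6, -3.3]
grip_width: 0.0127
grasp_force: 69.0
```

Call:
jog_arm --increments '[{"hand": 1, "translation": [0, 0, -2], "rot": [0, 0, 0]}, {"hand": 1, "translation": [0, 0, -2], "rot": [0, 0, 0]}]'

```text
time: 10.17
tcp_pos: [0.5585, 0.0391, 0.2177]
orientation: [[-0.999, 0.052, -0.001], [0.052, 0.999, -0.0], [0.001, -0.0, -1.0]]
wrist_force: [0.1, 1.1, -2.8]
grip_width: 0.013
grasp_force: 69.0
```

Call:
jog_arm --increments '[{"hand": 1, "translation": [0, 0, -2], "rot": [0, 0, 0]}, {"hand": 1, "translation": [0, 0, -2], "rot": [0, 0, 0]}]'

```text
time: 10.33
tcp_pos: [0.5585, 0.0391, 0.2157]
orientation: [[-0.999, 0.052, -0.001], [0.052, 0.999, -0.0], [0.001, -0.0, -1.0]]
wrist_force: [-0.1, -0.8, -2.1]
grip_width: 0.0127
grasp_force: 69.0
```

Call:
jog_arm --increments '[{"hand": 1, "translation": [0, 0, -2], "rot": [0, 0, 0]}, {"hand": 1, "translation": [0, 0, -2], "rot": [0, 0, 0]}]'

```text
time: 10.5
tcp_pos: [0.5588, 0.0391, 0.2141]
orientation: [[-0.999, 0.052, 0.0], [0.052, 0.999, 0.0], [-0.0, 0.0, -1.0]]
wrist_force: [-0.5, -0.7, -1.0]
grip_width: 0.013
grasp_force: 69.1
```

Call:
jog_arm --increments '[{"hand": 1, "translation": [0, 0, -2], "rot": [0, 0, 0]}, {"hand": 1, "translation": [0, 0, -4], "rot": [0, 0, 0]}, {"hand": 1, "translation": [0, 0, -4], "rot": [0, 0, 0]}]'

```text
time: 10.75
tcp_pos: [0.5589, 0.0392, 0.21]
orientation: [[-0.999, 0.052, 0.0], [0.052, 0.999, 0.0], [-0.0, 0.0, -1.0]]
wrist_force: [-0.5, 0.4, 0.2]
grip_width: 0.0129
grasp_force: 69.2
```

Call:
jog_arm --increments '[{"hand": 1, "translation": [0, 0, -2], "rot": [0, 0, 0]}, {"hand": 1, "translation": [0, 0, -3], "rot": [0, 0, 0]}, {"hand": 1, "translation": [0, 0, -3], "rot": [0, 0, 0]}]'

```text
time: 11.0
tcp_pos: [0.5591, 0.0392, 0.2072]
orientation: [[-0.999, 0.052, 0.001], [0.052, 0.999, 0.0], [-0.001, 0.0, -1.0]]
wrist_force: [0.6, -0.2, 0.6]
grip_width: 0.0128
grasp_force: 69.3
```

Call:
jog_arm --increments '[{"hand": 1, "translation": [0, 0, -2], "rot": [0, 0, 0]}, {"hand": 1, "translation": [0, 0, -3], "rot": [0, 0, 0]}, {"hand": 1, "translation": [0, 0, -3], "rot": [0, 0, 0]}]'

```text
time: 11.25
tcp_pos: [0.5591, 0.0391, 0.2041]
orientation: [[-0.999, 0.052, 0.001], [0.052, 0.999, -0.0], [-0.001, -0.0, -1.0]]
wrist_force: [-1.5, -0.1, 0.4]
grip_width: 0.013
grasp_force: 69.3
```

```bash
python3 - <<'E'
from h import *
for k in range(3):
    im=eyes.snapshot('scene'); s=ctrl.get_state(); print(s['tcp_pos'],s['wrist_force'],s['wrist_torque'])
p=proj(cam('scene'),s['tcp_pos'])[0].astype(int)
a=im[p[1]-10:p[1]+60,p[0]-50:p[0]+50]; cv2.imwrite('pics/c7.png',cv2.resize(a,None,fx=6,fy=6,interpolation=cv2.INTER_CUBIC)[:,:,::-1])
E
```

```text
[0.55900242 0.03905843 0.20421981] [ 0.78358174  0.39689603 -0.00208311] [ 0.0118685  -0.11690245  0.02297761]
[0.55895329 0.03905658 0.20422007] [ 0.26259364 -0.45889444  0.31618525] [ 0.01616573 -0.17028184 -0.02079455]
[0.55896052 0.03907548 0.20427978] [ 1.18201484 -0.18451548 -0.08323995] [-0.00237671 -0.22059748  0.0029217 ]
```

Call:
jog_arm --increments '[{"hand": 1, "translation": [-3, 0, -1], "rot": [0, 0, 0]}, {"hand": 1, "translation": [-6, 0, -1], "rot": [0, 0, 0]}, {"hand": 1, "translation": [-8, 0, -1], "rot": [0, 0, 0]}, {"hand": 1, "translation": [-8, 0, -1], "rot": [0, 0, 0]}]'

```text
time: 11.73
tcp_pos: [0.5493, 0.039, 0.2026]
orientation: [[-0.999, 0.052, -0.003], [0.052, 0.999, 0.0], [0.003, -0.0, -1.0]]
wrist_force: [-1.7, -0.6, -0.1]
grip_width: 0.0132
grasp_force: 69.3
```

Call:
jog_arm --increments '[{"hand": 1, "translation": [-3, 0, 0], "rot": [0, 0, 0]}, {"hand": 1, "translation": [-6, 0, 0], "rot": [0, 0, 0]}, {"hand": 1, "translation": [-6, 0, 0], "rot": [0, 0, 0]}]'

```text
time: 11.98
tcp_pos: [0.5434, 0.0391, 0.2027]
orientation: [[-0.999, 0.052, -0.002], [0.052, 0.999, 0.0], [0.002, 0.0, -1.0]]
wrist_force: [-1.1, -0.1, 0.3]
grip_width: 0.0127
grasp_force: 69.3
```

Call:
jog_arm --increments '[{"hand": 1, "translation": [-3, 0, 0], "rot": [0, 0, 0]}, {"hand": 1, "translation": [-3, 0, 0], "rot": [0, 0, 0]}]'

```text
time: 12.15
tcp_pos: [0.5402, 0.0392, 0.2026]
orientation: [[-0.999, 0.052, -0.003], [0.052, 0.999, 0.0], [0.003, -0.0, -1.0]]
wrist_force: [-3.0, 0.7, -1.9]
grip_width: 0.0129
grasp_force: 69.3
```

Call:
jog_arm --increments '[{"hand": 1, "translation": [-2, 0, 0], "rot": [0, 0, 0]}, {"hand": 1, "translation": [-2, 0, 0], "rot": [0, 0, 0]}]'

```text
time: 12.32
tcp_pos: [0.5384, 0.0392, 0.2025]
orientation: [[-0.999, 0.052, -0.003], [0.052, 0.999, -0.0], [0.003, -0.0, -1.0]]
wrist_force: [-2.3, 0.5, -1.1]
grip_width: 0.0129
grasp_force: 69.3
```

Call:
jog_arm --increments '[{"hand": 1, "translation": [-2, 0, 0], "rot": [0, 0, 0]}, {"hand": 1, "translation": [-2, 0, 0], "rot": [0, 0, 0]}]'

```text
time: 12.48
tcp_pos: [0.5375, 0.039, 0.2028]
orientation: [[-0.999, 0.052, 0.0], [0.052, 0.999, -0.0], [-0.0, -0.0, -1.0]]
wrist_force: [0.7, 0.8, -2.4]
grip_width: 0.0128
grasp_force: 69.2
```

```bash
python3 - <<'E'
from h import *
for k in range(4):
    im=eyes.snapshot('scene'); s=ctrl.get_state(); print(s['time'],s['tcp_pos'],s['wrist_force'],s['wrist_torque'])
p=proj(cam('scene'),s['tcp_pos'])[0].astype(int)
a=im[p[1]-10:p[1]+60,p[0]-50:p[0]+50]; cv2.imwrite('pics/c8.png',cv2.resize(a,None,fx=8,fy=8,interpolation=cv2.INTER_CUBIC)[:,:,::-1])
E
```

```text
12.5333 [0.53778074 0.03902306 0.20292727] [-0.24134448  1.44142827 -2.52679668] [-0.01901718 -0.02779755  0.00250886]
12.5833 [0.53794436 0.03900195 0.20304744] [ 0.38296023 -0.74189008 -2.00201894] [-0.02218414 -0.00563233  0.06659141]
12.6333 [0.53799738 0.03903182 0.20308619] [-0.86282659  0.65063581 -2.64380012] [ 0.04601839  0.02194061 -0.01007128]
12.6833 [0.53800918 0.03902622 0.20313969] [ 0.38002531  1.16746531 -1.98875808] [ 0.00954317 -0.05652933  0.01325217]
```

View pics/c8.png

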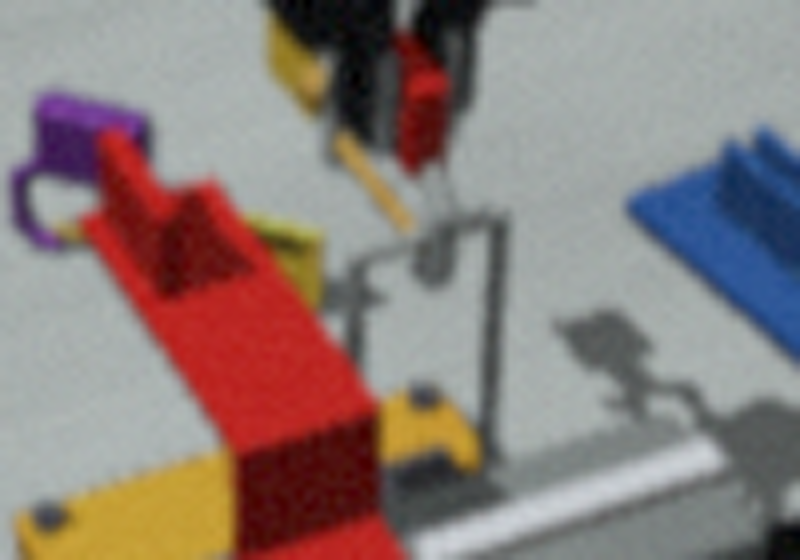

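Call:
jog_arm --increments '[{"hand": 1, "translation": [1, 0, -3], "rot": [0, 0, 0]}, {"hand": 1, "translation": [2, 0, -6], "rot": [0, 0, 0]}, {"hand": 1, "translation": [5, 0, -7], "rot": [0, 0, 0]}, {"hand": 1, "translation": [8, 0, -7], "rot": [0, 0, 0]}, {"hand": 1, "translation": [8, 0, -7], "rot": [0, 0, 0]}]'

```text
time: 13.1
tcp_pos: [0.5465, 0.0391, 0.196]
orientation: [[-0.999, 0.052, 0.001], [0.052, 0.999, -0.0], [-0.001, -0.0, -1.0]]
wrist_force: [0.4, -0.5, -1.9]
grip_width: 0.0127
grasp_force: 69.2
```

Call:
jog_arm --increments '[{"hand": 1, "translation": [4, 0, 0], "rot": [0, 0, 0]}, {"hand": 1, "translation": [8, 0, 0], "rot": [0, 0, 0]}, {"hand": 1, "translation": [10, 0, 0], "rot": [0, 0, 0]}, {"hand": 1, "translation": [10, 0, 0], "rot": [0, 0, 0]}]'

```text
time: 13.43
tcp_pos: [0.5566, 0.0392, 0.1963]
orientation: [[-0.999, 0.052, 0.001], [0.052, 0.999, -0.0], [-0.001, -0.0, -1.0]]
wrist_force: [0.6, -0.1, -2.1]
grip_width: 0.0129
grasp_force: 69.2
```

```bash
python3 - <<'E'
from h import *
for k in range(4):
    im=eyes.snapshot('scene'); s=ctrl.get_state(); print(s['time'],s['tcp_pos'],s['wrist_force'],s['wrist_torque'])
E
```

```text
13.4833 [0.55615627 0.03909131 0.19621775] [-0.08383423 -0.37276846 -1.4551991 ] [ 0.02955303 -0.07712825  0.01213435]
13.5333 [0.55584174 0.03905744 0.19612503] [-0.61678887 -0.7882034  -2.04676669] [-0.03233929 -0.04570647  0.00882262]
13.5833 [0.55565086 0.03907973 0.19608131] [-0.16648935 -0.65195281 -2.38875317] [ 0.02855699 -0.04040613 -0.03874908]
13.6333 [0.55557884 0.03908697 0.19604615] [ 0.36438236 -0.71623992 -2.77104349] [ 0.0165821 -0.0554394  0.0393362]
```

Call:
jog_arm --increments '[{"hand": 1, "translation": [3, 0, -2], "rot": [0, 0, 0]}, {"hand": 1, "translation": [6, 0, -4], "rot": [0, 0, 0]}, {"hand": 1, "translation": [8, 0, -6], "rot": [0, 0, 0]}, {"hand": 1, "translation": [8, 0, -6], "rot": [0, 0, 0]}]'

```text
time: 13.97
tcp_pos: [0.5639, 0.0391, 0.1896]
orientation: [[-0.999, 0.052, -0.0], [0.052, 0.999, -0.0], [0.0, -0.0, -1.0]]
wrist_force: [0.6, 0.1, -2.9]
grip_width: 0.0131
grasp_force: 69.2
```

Call:
jog_arm --increments '[{"hand": 1, "translation": [0, 0, -1], "rot": [0, 0, 0]}, {"hand": 1, "translation": [0, 0, -1.5], "rot": [0, 0, 0]}]'

```text
time: 14.13
tcp_pos: [0.5636, 0.0391, 0.1884]
orientation: [[-0.999, 0.052, -0.0], [0.052, 0.999, -0.0], [0.0, -0.0, -1.0]]
wrist_force: [-0.4, -0.1, -2.4]
grip_width: 0.0129
grasp_force: 69.2
```

Call:
jog_arm --increments '[{"hand": 1, "translation": [0, 0, -1], "rot": [0, 0, 0]}, {"hand": 1, "translation": [0, 0, -1], "rot": [0, 0, 0]}]'

```text
time: 14.3
tcp_pos: [0.5635, 0.0391, 0.1874]
orientation: [[-0.999, 0.052, -0.0], [0.052, 0.999, -0.0], [0.0, -0.0, -1.0]]
wrist_force: [0.3, 0.6, -3.3]
grip_width: 0.0129
grasp_force: 69.2
```

Call:
jog_arm --increments '[{"hand": 1, "translation": [0, 0, -0.5], "rot": [0, 0, 0]}, {"hand": 1, "translation": [0, 0, -1], "rot": [0, 0, 0]}]'

```text
time: 14.47
tcp_pos: [0.5637, 0.0391, 0.1869]
orientation: [[-0.999, 0.052, -0.0], [0.052, 0.999, 0.0], [0.0, 0.0, -1.0]]
wrist_force: [-1.6, -0.7, 1.0]
grip_width: 0.0128
grasp_force: 69.5
```

Call:
jog_arm --increments '[{"hand": 1, "translation": [0, 0, 0], "rot": [0, 0, 0]}, {"hand": 1, "translation": [0, 0, 0], "rot": [0, 0, 0]}]' --grip_force 20

```text
time: 14.63
tcp_pos: [0.5637, 0.0391, 0.187]
orientation: [[-0.999, 0.052, 0.0], [0.052, 0.999, 0.0], [-0.0, 0.0, -1.0]]
wrist_force: [-0.6, 0.3, 0.5]
grip_width: 0.0129
grasp_force: 69.5
```

Call:
jog_arm --increments '[{"hand": 0.3, "translation": [0, 0, 0], "rot": [0, 0, 0]}, {"hand": 0, "translation": [0, 0, 0], "rot": [0, 0, 0]}, {"hand": 0, "translation": [0, 0, 0], "rot": [0, 0, 0]}, {"hand": 0, "translation": [0, 0, 15], "rot": [0, 0, 0]}, {"hand": 0, "translation": [0, 0, 50], "rot": [0, 0, 0]}, {"hand": 0, "translation": [0, 0, 90], "rot": [0, 0, 0]}, {"hand": 0, "translation": [0, 0, 130], "rot": [0, 0, 0]}, {"hand": 0, "translation": [0, 0, 150], "rot": [0, 0, 0]}, {"hand": 0, "translation": [0, 0, 150], "rot": [0, 0, 0]}]'

```text
time: 15.38
tcp_pos: [0.5675, 0.039, 0.3438]
orientation: [[-0.999, 0.052, 0.013], [0.052, 0.999, 0.003], [-0.013, 0.004, -1.0]]
wrist_force: [0.9, -0.3, 1.2]
grip_width: 0.0428
grasp_force: 0.0
```

```bash
python3 - <<'E'
from h import *
import time
P=[]
for k in range(20): P.append(eyes.snapshot('scene'))
w=eyes.snapshot('wrist'); s=ctrl.get_state(); print(s['time'],s['tcp_pos'],s['wrist_force'],s['grip_width'])
print(np.abs(P[-1].astype(int)-P[-4])[120:250,250:420].max(), np.abs(P[0].astype(int)-P[-1])[120:250,250:420].max())
p=proj(cam('scene'),[.556,.04,.16])[0].astype(int)
a=P[-1][p[1]-45:p[1]+45,p[0]-50:p[0]+50]; a=cv2.resize(a,(400,360),interpolation=cv2.INTER_CUBIC)
cv2.imwrite('pics/c9.png',np.hstack([a,w[0:360,120:520]])[:,:,::-1])
E
```

```text
16.4333 [0.56374134 0.03912413 0.33665532] [-0.14193921  0.58833909  0.11685378] 0.04297648651747334
97 81
```

View pics/c9.png

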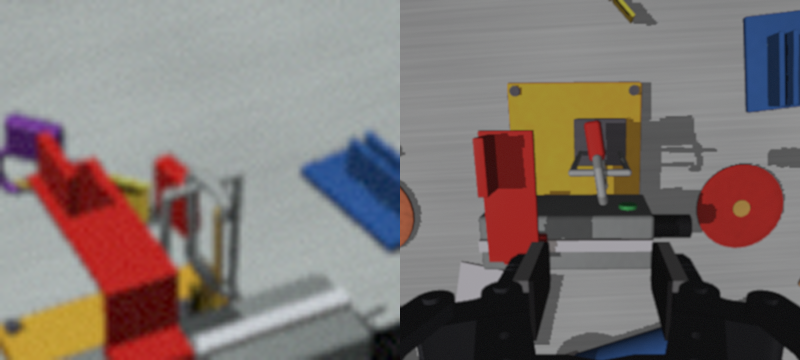

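The hook left the gripper and hangs on the bar, tilted over with the grip towards the base; it may still be swinging, so I let it settle.

```bash
python3 - <<'E'
from h import *
P=[]
for k in range(70): P.append(eyes.snapshot('scene').astype(int)[130:240,270:400])
for k in (0,20,40,60): print(np.abs(P[k]-P[k+5]).max(), np.abs(P[k]-P[k+5]).mean())
print((np.abs(P[-1]-P[-6]).max(2)>40).sum()); print(ctrl.get_state()['time'])
w=eyes.snapshot('wrist')[90:240,220:400]; a=P[-1][20:].astype(np.uint8)
f=lambda x:cv2.resize(x,(400,360),interpolation=cv2.INTER_CUBIC)
cv2.imwrite('pics/c10.png',np.hstack([f(a),f(w)])[:,:,::-1])
E
```

```text
65 2.683030303030303
26 2.4024941724941726
24 2.4111888111888113
26 2.3823776223776223
0
19.9333
```

View pics/c10.png

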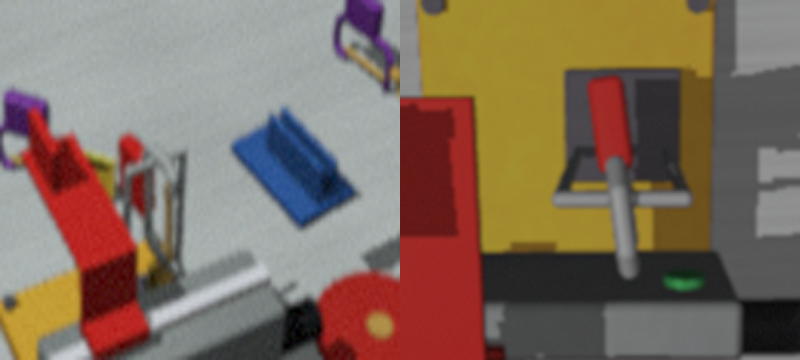

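```bash
python3 -c "
from plant import ctrl
print(ctrl.job_done())"
```

```text
the job is handed in; nothing more can be done
None
```

I slid the cover fully off and pressed the hook through its gate onto the eye. The hook hung still on its own when I handed the job in at about 20 s; the hand-in gave no verdict. I judged the gate shut by feel, not from a picture.

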